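# Break the folding stay and shut the wide bin

## Task

Two grey plastic bins stand open, each lid propped by a folding stay locked straight. Close the wider bin: press the black thumb bar at the knee of its stay down until the stay folds, then press its lid down until it is fully shut. Leave the narrower bin standing open.

Things in the scene. Friction and masses are not known exactly. Their poses are not given: they have to be found in the camera images.
- wide_bin: The wider of two open grey plastic bins, screwed down: 160 mm deep (x), 200 wide (y), 110 high. Origin: centre of its underside; x runs front to hinged back, z up. A steel stay outside its right wall (-y) props the lid: two links of 80 mm, the lower pivoted on the wall at x -45, z 95 mm, the upper pinned to the lid's side edge. The knee is locked 4 mm past straight: pushing the lid does nothing
- wide_bin_knob (a point): Centre of the black round thumb bar at the knee of the wide bin's stay: 20 mm in diameter, 70 mm long along the bin's y, its centre 65 mm outside the right wall. At first x 0, z 161 mm in the bin's frame. A few newtons down fold the stay: the bar swings in an 80 mm arc about the lower pivot, down and to the back, drawing the lid along; z about 58 mm when shut
- wide_bin_lid (a joint): Lid angle of the wide bin: 0 open and locked (75 degrees above shut, leaning to the front, top 275 mm high), grows closing, 1.309 rad shut. Flat lid 164 mm long, 204 wide; hinge line along the bin's y at x 80, z 115 mm, in the plane of the lid's underside; outer face 6 mm off it. Stiff hinge: it stays where left; once the stay is broken 2 to 6 N near the edge lowers it
- narrow_bin_lid (a joint): Lid angle of the narrower bin (120 mm wide, otherwise the same, with the same stay and thumb bar): 0 open and locked, grows closing. To be left open

How it is judged (in metres and radians):
On the way:
1. the stay's knee is broken: the thumb bar is pressed at least 20 mm below its locked height (z of wide_bin_knob in the frame of wide_bin below 0.141 m).
At the end, for the whole second after the job is handed in: The wide bin's lid is shut (within about 7 degrees, 20 mm at its front edge) and at rest, its stay folded; the narrow bin's lid still stands open (value of joint wide_bin_lid above 1.19 rad and velocity of joint wide_bin_lid between -0.05 and 0.05 rad/s and value of joint narrow_bin_lid below 0.1 rad); the robot touches nothing.
It fails at once if the narrow bin's lid is lowered (by more than about 6 degrees) (value of joint narrow_bin_lid above 0.1 rad).
It also fails if it takes over 45 s, if anything falls off the work surface, if the arm or the gripper's body presses on something with over 40 N, if the wrist force passes 120 N, or if a joint passes its speed limit or range.

## Robot

A 6-joint arm with a two-finger parallel gripper is mounted at the origin on the work surface. World frame = base frame: x ahead of the robot, y to its left, z up, the work surface at z = 0. Lengths are in mm, angles in degrees, forces in N, time in s.
With the tool pointing down it reaches from about 300 to 850 mm from the base axis. Payload 4.2 kg.
Tool frame: the origin (TCP) lies midway between the tips of the shut fingers; the grasp point (between the pads) lies 19 mm behind it (env.grasp_offset is the distance from the TCP to the grasp point, in mm); z points along the fingers, y is the line along which they close (so a half turn about z gives the same grasp; the last joint's range is limited). The gripper opens to 91 mm and grips with 3 to 60 N. Pads are 32 mm wide; open, the fingers measure 118 mm over their backs; the gripper's body (76 mm by 178 mm) begins 60 mm behind the grasp point.
Start: joints at [72.479, 18.312, 89.639, -0, 72.044, -1.146], TCP at [162.11, 551.695, 177.876] pointing down, gripper open.
Joint ranges: [-177.97, 177.97], [-48.28, 115.42], [12.27, 149.76], [-77.06, 257.06], [2.81, 150.46], [-146.56, 146.56]. Speed limits (degrees/s): [147.25, 147.25, 180, 180, 180, 180].

## Interface

Orientations are given as [roll, pitch, yaw] about the fixed x, y, z axes, in that order (R = Rz(yaw) Ry(pitch) Rx(roll)).
In Python, from workcell import env, optics gives the robot as it stands. The module is installed in compiled form; this text tells all that it offers.
- The arm moves only by the tool send_rows, never from a script. Its argument "targets" is a list that holds one entry, the list of rows, each a list of 7 numbers: the turn, a rotation vector about the world's x, y, z scaled (see below), then the shift along the world's x, y, z scaled (see below), then the closure, from -1 (fully open) to 1 (shut). In form: [[[rx, ry, rz, x, y, z, gripper], ...]]. A call has 1 to 12 rows; each row shifts and turns the commanded pose from where the row before left it; what a row does not reach is not made up. The controller multiplies each number of a shift by 0.2 m and each number of a turn by pi/2 rad. A row lasts 1/10 s, in which the tool goes at most 50 mm and 8.59 degrees, less where a joint would pass 70% of its speed; a pose out of reach is approached as far as the arm can. A call with a number of a shift or a turn outside -1 to 1 is refused whole. A call with a gripper value outside its range is refused whole. The fingers move at their own pace and stop on an object; "grip_force" is the grip in N (left out, the last holds). Time passes only in rows, so rows that do not move let the fingers close. It gives the time, the measured TCP pose, the force, the opening and the grip force at its end, in the units of the state.
- env.state(): the state, without advancing time (a new reading comes with each control period).
- optics.grab_frame(name): name is "side" or "top" or "wrist"; returns (picture, depth): 480x640x3 uint8, red, green, blue; 480x640 float32, mm along the optical axis (not along the pixel's ray), 0 where there is no reading.
- optics.camera_info(name): a dict with "camera_matrix" (3x3 intrinsics, pixels), "R" (3x3) and "t" (3): a world point X has camera coordinates R X + t; the wrist camera has in their place "mount" (4x4, takes a point from camera to tool coordinates, whose origin is the TCP and whose axes are the flange's). Camera axes: x right, y down, z forward; pixel columns grow to the right and rows downward; lengths in mm; the calibration is good to about 2 mm. The wrist camera is an equidistant fisheye: a pixel r from the principal point sees the ray r / f radians off the axis. A picture is of the moment at which its call begins: read the wrist's pose just before it. camera_info takes no time and is no camera call.
- env.job_done(): hands the job in; it is judged then, once.
Trained networks look in the newest picture that a camera, given by its name, has taken for a name from the list of things; names that differ only in an ending like _2 or _b are one class to them, and where a whole thing is asked for, a point or a joint stands for the part that bears it (a point fixed in the world has none). Each returns a list of dicts, best first, with "conf" (0 to 1); they miss things now and then, are a little off and sometimes report something else, mostly with a low value. They report only what shows in the picture. A call takes as long as a camera call.
- optics.silhouettes(camera, name): "mask" (480x640 bool, what is visible of it) and "at" ([column, row] in pixels, amid what is visible of it).
- optics.place_of(camera, name): "at" ([column, row] in pixels: a listed point, or the origin of a listed thing).
The state is a dict: "time_s": time; "qpos": joint angles; "qvel": joint speeds; "effort": joint torques, N m; "ee_pos": TCP position; "ee_rot": TCP orientation; "force": force on the tool from outside, world axes, zero at the start; "torque": the same for the moment, N m; "gripper_width": finger opening in mm; "gripper_force": force on a finger pad.
Only numpy, scipy, OpenCV 4.12 (cv2) and the standard library are available. Lean on these libraries where they do the work, as an engineer would, in place of code of your own. Each camera call takes 0.05 s, during which the arm holds its last target. There are 200 camera calls.

## Working session

There is one attempt and no reset: what is moved stays moved. The work goes in short steps, Python scripts to look and compute and a tool call to move; the robot and the scene stay as the last step left them, time stands still between calls to the robot, and variables do not carry over. Pictures are saved under pics/ and viewed, at most 10 in all, crops included, and the job is handed in when it is done.

Besides the shell and the picture viewer there is one more tool, called after "Request:" as name([rows], argument=value, ...), one row to a line, values as JSON. send_rows: Moves the arm, as the interface text tells. Its arguments: {"type":"object","properties":{"targets":{"type":"array"},"grip_force":{"type":"number"}},"required":["targets"]}

```bash
mkdir -p pics; cat > h.py <<'E'
import numpy as np, cv2
from workcell import env, optics
def world(cam,d,u,v):
    c=optics.camera_info(cam);K=np.array(c["camera_matrix"]);R=np.array(c["R"]);t=np.array(c["t"]).ravel()
    p=np.linalg.inv(K)@np.array([u,v,1.])*d
    return R.T@(p-t)
def cloud(cam,depth):
    c=optics.camera_info(cam);K=np.array(c["camera_matrix"]);R=np.array(c["R"]);t=np.array(c["t"]).ravel()
    v,u=np.mgrid[:480,:640]
    p=np.stack([(u-K[0,2])/K[0,0]*depth,(v-K[1,2])/K[1,1]*depth,depth],-1)
    return (p-t)@R
E
python3 - <<'E'
from h import *
ims=[]
for cam in ["side","top"]:
    im,d=optics.grab_frame(cam);ims.append(im);W=cloud(cam,d)
    np.savez(cam+".npz",im=im,d=d)
    for n in ["wide_bin","wide_bin_knob"]:
        for f in (optics.place_of,optics.silhouettes):
            for r in f(cam,n)[:3]:
                u,v=[int(round(x)) for x in r["at"]]
                print(cam,n,f.__name__,round(r["conf"],2),(u,v),W[v,u].round() if 0<=v<480 and 0<=u<640 else None, np.median(W[r["mask"]&(d>0)],0).round() if "mask" in r else "")
    cv2.imwrite(f"pics/{cam}.png",im[...,::-1])
E
```

```text
side wide_bin call 0.91 (248, 238) [529.  98.  52.] 
side wide_bin call 0.71 (251, 207) [537.  85. 133.] [575. 114.  80.]
side wide_bin_knob call 0.93 (266, 210) [529.   6. 162.] 
side wide_bin_knob call 0.83 (262, 203) [534.  29. 166.] [541.  80. 165.]
top wide_bin call 0.72 (182, 244) [568. 180.  54.] 
top wide_bin call 0.7 (174, 238) [581. 198.  45.] [574. 185.  65.]
top wide_bin_knob call 0.7 (251, 256) [536.  28. 166.] 
top wide_bin_knob call 0.73 (247, 254) [540.  35. 170.] [544.  42. 168.]
```

View pics/side.png

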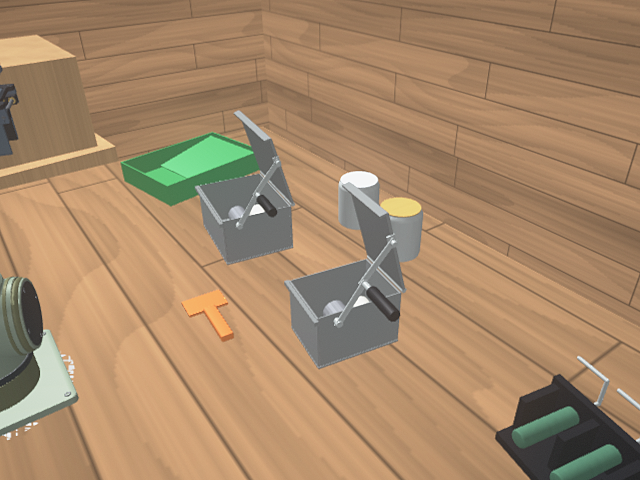

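View pics/top.png

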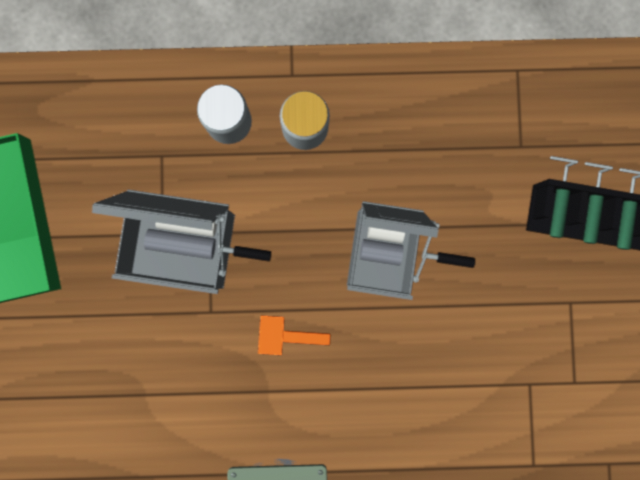

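The wide bin is the left one in the top view: bin around (175,245), bar from (233,252) to (270,256), and the bin is yawed a few degrees. The narrow bin stands around (385,255). Next I fit the bar and the bin's axis.

```bash
python3 - <<'E'
from h import *
for cam in ["top","side"]:
    im,d=[np.load(cam+".npz")[k] for k in("im","d")]
    W=cloud(cam,d)
    m=(im.max(-1)<60)&(d>0)&(abs(W[...,2]-163)<15)&(abs(W[...,0]-535)<60)&(abs(W[...,1]-30)<70)
    P=W[m]; print(cam,m.sum(),P.mean(0).round(1),P.min(0).round(),P.max(0).round())
    c,_=P[:,:2].mean(0),0; v=np.linalg.svd(P[:,:2]-c)[2][0]; s=(P[:,:2]-c)@v
    print("axis",v, "extent",np.percentile(s,[1,99]).round(),"mid",(c+v*np.percentile(s,[1,99]).mean()).round(1),"yaw",np.degrees(np.arctan2(-v[0]*np.sign(v[1]),abs(v[1]))))
    # bin front wall rim z~110
    r=(abs(W[...,2]-110)<6)&(abs(W[...,0]-560)<130)&(W[...,1]>60)&(W[...,1]<340)&(d>0)&(np.ptp(im.astype(int),axis=-1)<25)
    Q=W[r][:,:2].astype(np.float32); print(len(Q),cv2.minAreaRect(Q) if len(Q)>5 else "")
print(env.state()["time_s"],np.array(env.state()["ee_rot"]).round(1),env.state()["gripper_width"])
E
```

```text
top 357 [541.5  25.9 168.5] [528.  -8. 159.] [556.  60. 177.]
axis [-0.1743387  -0.98468575] extent [-33.  33.] mid [541.5  26. ] yaw -10.040177049659672
944 ((570.2582397460938, 185.53858947753906), (213.74391174316406, 175.7399444580078), 79.9242935180664)
side 30 [536.2  10.1 162.3] [527. -10. 154.] [550.  56. 169.]
axis [-0.0213138  -0.99977284] extent [-46.  20.] mid [536.5  23. ] yaw -1.221283182395701
648 ((568.7102661132812, 184.69857788085938), (216.02926635742188, 175.04774475097656), 80.50106048583984)
0.5 [180.   -0.  163.6] 91.2496511539645
```

Request:
send_rows([
  [[0, 0, 0, 0, 0, 0.24, 1], [0, 0, 0, 0, 0, 0.24, 1], [0, 0, 0, 0, 0, 0.24, 1], [0, 0, -0.09, 0.13, -0.19, 0, 1], [0, 0, -0.09, 0.13, -0.19, 0, 1], [0, 0, -0.09, 0.13, -0.19, 0, 1], [0, 0, -0.09, 0.13, -0.19, 0, 1], [0, 0, -0.09, 0.13, -0.19, 0, 1], [0, 0, -0.09, 0.13, -0.19, 0, 1], [0, 0, -0.09, 0.13, -0.19, 0, 1], [0, 0, -0.09, 0.13, -0.19, 0, 1], [0, 0, -0.09, 0.13, -0.19, 0, 1]],
], grip_force=20)

```text
time_s: 1.7
ee_pos: [396.8, 208.0, 322.2]
ee_rot: [180.0, -0.0, 90.4]
force: [0.2, 1.2, -0.8]
gripper_width: 0.3
gripper_force: 0.0
```

Request:
send_rows([
  [[0, 0, -0.05, 0.14, -0.19, 0, 1], [0, 0, -0.05, 0.14, -0.19, 0, 1], [0, 0, 0, 0.14, -0.19, 0, 1], [0, 0, 0, 0.14, -0.19, 0, 1], [0, 0, 0, 0, 0, 0, 1], [0, 0, 0, 0, 0, 0, 1]],
])

```text
time_s: 2.3
ee_pos: [508.2, 57.1, 321.5]
ee_rot: [-179.9, -0.0, 81.6]
force: [0.5, -0.2, -0.0]
gripper_width: 0.2
gripper_force: 0.0
```

Request:
send_rows([
  [[0, 0, -0.015, 0.16, -0.19, 0, 1], [0, 0, 0, 0, 0, -0.2, 1], [0, 0, 0, 0, 0, -0.2, 1], [0, 0, 0, 0, 0, -0.2, 1], [0, 0, 0, 0, 0, -0.05, 1], [0, 0, 0, 0, 0, 0, 1], [0, 0, 0, 0, 0, 0, 1]],
])

```text
time_s: 3.0
ee_pos: [541.3, 20.5, 194.1]
ee_rot: [179.8, -0.0, 80.4]
force: [0.3, -0.0, -0.3]
gripper_width: 0.4
gripper_force: 0.0
```

```bash
python3 - <<'E'
from h import *
im,d=optics.grab_frame("side");cv2.imwrite("pics/s2.png",cv2.resize(im[80:380,140:460,::-1],None,fx=2,fy=2))
E
```

```text
(no output)
```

View pics/s2.png

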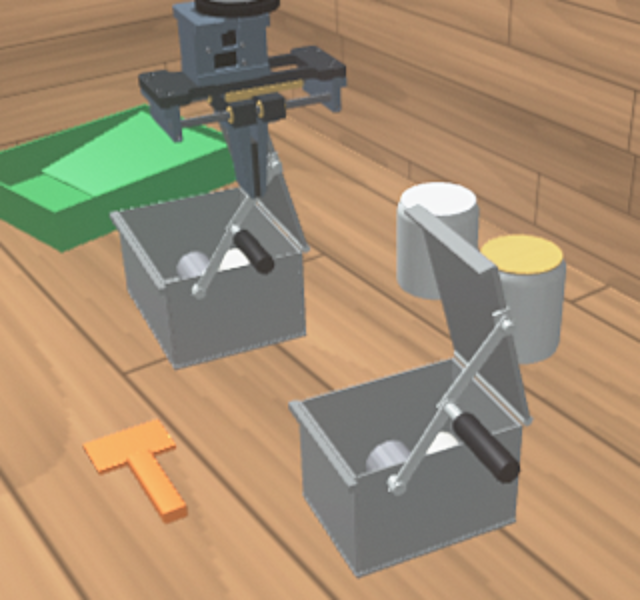

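Request:
send_rows([
  [[0, 0, 0, 0, 0, -0.06, 1], [0, 0, 0, 0, 0, -0.05, 1], [0, 0, 0, 0.03, -0.005, -0.04, 1], [0, 0, 0, 0.04, -0.007, -0.04, 1], [0, 0, 0, 0.03, -0.005, -0.045, 1], [0, 0, 0, 0.03, -0.005, -0.045, 1], [0, 0, 0, 0.015, -0.003, -0.05, 1], [0, 0, 0, 0.015, -0.003, -0.05, 1], [0, 0, 0, 0, 0, 0, 1]],
])

```text
time_s: 3.95
ee_pos: [571.2, 14.0, 113.9]
ee_rot: [-179.8, 0.0, 80.4]
force: [0.1, 0.3, -0.4]
gripper_width: 0.7
gripper_force: 0.0
```

```bash
python3 - <<'E'
from h import *
im,d=optics.grab_frame("side");cv2.imwrite("pics/s3.png",cv2.resize(im[80:380,140:460,::-1],None,fx=2,fy=2))
E
```

```text
(no output)
```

View pics/s3.png

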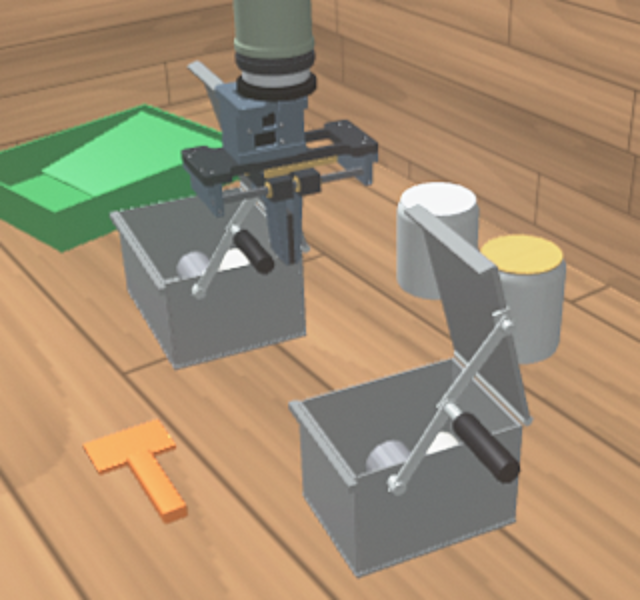

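```bash
python3 - <<'E'
from h import *
c=optics.camera_info("side");K=np.array(c["camera_matrix"]);R=np.array(c["R"]);t=np.array(c["t"]).ravel()
def pr(X):
    p=K@(R@np.array(X,float)+t); return (p[:2]/p[2]).round(1)
for n,X in dict(tip0=(541.3,20.5,194.1),tip=(571.2,14,113.9),barmid=(541.5,26,161),end=(535.5,-8.5,161),end_back=(545.5,-8.5,161)).items(): print(n,pr(X))
im,d=optics.grab_frame("side")
W=cloud("side",d)
m=(im.max(-1)<60)&(d>0); m[:195]=0;m[225:]=0;m[:,:255]=0;m[:,283:]=0
print(m.sum()); P=W[m]; 
v,u=np.nonzero(m)
for i in range(0,len(P),4): print(u[i],v[i],P[i].round())
print(optics.place_of("side","wide_bin_knob")[:1], optics.place_of("top","wide_bin_knob")[:1])
E
```

```text
tip0 [266.5 191.3]
tip [282.9 223.2]
barmid [266.2 205. ]
end [272.5 212.4]
end_back [276.8 210.9]
43
261 195 [549.  59. 168.]
265 198 [548.  41. 169.]
259 202 [535.  43. 163.]
260 204 [534.  38. 160.]
263 206 [531.  20. 165.]
265 209 [529.   9. 163.]
275 209 [542.  -8. 166.]
269 211 [528.  -7. 166.]
276 212 [543.  -9. 160.]
276 213 [543.  -8. 157.]
271 215 [532.  -8. 156.]
[{'at': [266.1, 208.1], 'conf': 0.85}] [{'at': [251.0, 255.5], 'conf': 0.7}]
```

```bash
python3 - <<'E'
from h import *
for cam in("side","top"):
    im,d=optics.grab_frame(cam); W=cloud(cam,d)
    m=(d>0)&(abs(W[...,0]-571)<30)&(abs(W[...,1]-14)<25)&(W[...,2]>70)&(W[...,2]<330)
    P=W[m]
    for z in range(70,330,20):
        q=P[(P[:,2]>=z)&(P[:,2]<z+20)]
        if len(q): print(cam,z,len(q),q.min(0).round(),q.max(0).round())
s=env.state();print(s["ee_pos"],s["qpos"],s["gripper_width"])
im,d=optics.grab_frame("side")
cv2.imwrite("pics/s4.png",cv2.resize(im[140:260,220:340,::-1],None,fx=5,fy=5,interpolation=cv2.INTER_NEAREST))
E
```

```text
side 150 134 [542. -11. 151.] [581.  38. 170.]
side 170 148 [541.  -9. 170.] [581.  37. 190.]
side 190 159 [556.  -9. 190.] [583.  31. 210.]
side 210 114 [544.  -9. 210.] [582.  33. 230.]
side 230 54 [542. -11. 230.] [574.  37. 250.]
side 250 132 [541. -11. 250.] [584.  16. 270.]
side 270 190 [541. -11. 270.] [599.   4. 290.]
side 290 206 [542. -11. 290.] [585.   7. 310.]
side 310 42 [542. -11. 310.] [584.  37. 324.]
[572.34671728  14.15985826 116.5018094 ] [2.66159059e-01 2.06229373e+01 9.54499785e+01 1.65356961e-04
 6.38536814e+01 9.88429586e+00] 0.43030966357814737
```

View pics/s4.png

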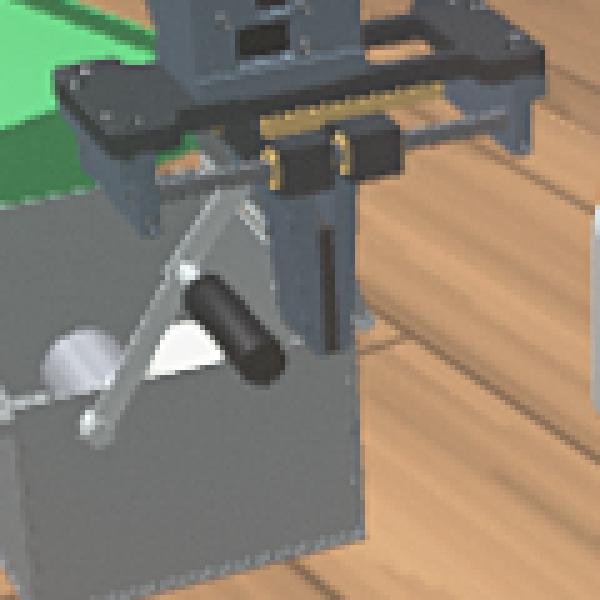

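The finger passed behind the bar without touching it. Depth shows the visible fingertips at z≈152 while the reported TCP is 116, so the true tips sit about 36 mm higher than reported. I'll back off and press again with that offset.

Request:
send_rows([
  [[0, 0, 0, 0, 0, 0.1, 1], [0, 0, 0, 0, 0, 0.12, 1], [0, 0, 0, 0, 0, 0, 1], [0, 0, 0, -0.16, 0.025, 0, 1], [0, 0, 0, 0, 0, 0, 1], [0, 0, 0, 0, 0, -0.06, 1], [0, 0, 0, 0, 0, -0.06, 1], [0, 0, 0, 0, 0, -0.02, 1], [0, 0, 0, 0, 0, 0, 1]],
])

```text
time_s: 5.2
ee_pos: [543.7, 18.5, 132.0]
ee_rot: [179.6, -0.0, 80.4]
force: [3.8, -2.0, 6.3]
gripper_width: 0.6
gripper_force: 2.6
```

Request:
send_rows([
  [[0, 0, 0, 0.02, -0.003, -0.04, 1], [0, 0, 0, 0.03, -0.005, -0.04, 1], [0, 0, 0, 0.03, -0.005, -0.05, 1], [0, 0, 0, 0.025, -0.004, -0.05, 1], [0, 0, 0, 0, 0, 0, 1]],
])

```text
time_s: 5.7
ee_pos: [568.9, 14.4, 97.6]
ee_rot: [179.2, -0.0, 80.4]
force: [5.7, -2.9, 9.6]
gripper_width: 0.3
gripper_force: 4.9
```

```bash
python3 - <<'E'
from h import *
im,d=optics.grab_frame("side");cv2.imwrite("pics/s5.png",cv2.resize(im[100:270,170:370,::-1],None,fx=3,fy=3))
E
```

```text
(no output)
```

View pics/s5.png

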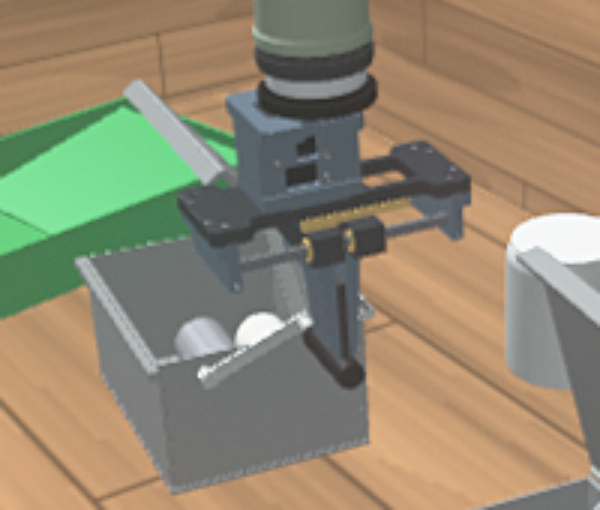

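The bar is under the finger at about (345,372), the stay is folding and the lid is following. I keep pressing along the arc.

Request:
send_rows([
  [[0, 0, 0, 0.015, -0.002, -0.05, 1], [0, 0, 0, 0.01, -0.002, -0.05, 1], [0, 0, 0, 0, 0, -0.05, 1], [0, 0, 0, 0, 0, -0.05, 1], [0, 0, 0, -0.01, 0.002, -0.05, 1], [0, 0, 0, -0.015, 0.002, -0.05, 1], [0, 0, 0, 0, 0, 0, 1]],
])

```text
time_s: 6.45
ee_pos: [557.9, 15.8, 33.2]
ee_rot: [-179.6, 0.1, 80.4]
force: [-0.5, 0.6, -0.7]
gripper_width: 0.3
gripper_force: 0.0
```

```bash
python3 - <<'E'
from h import *
im,d=optics.grab_frame("side");cv2.imwrite("pics/s6.png",cv2.resize(im[100:270,170:370,::-1],None,fx=3,fy=3))
E
```

```text
(no output)
```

View pics/s6.png

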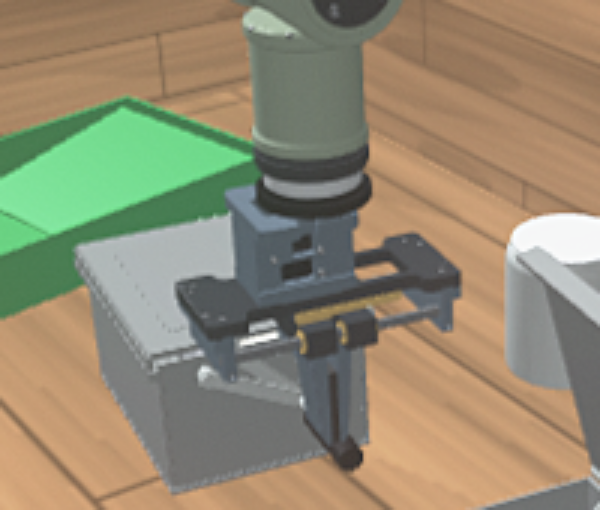

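Request:
send_rows([
  [[0, 0, 0, 0, 0, 0.1, 1], [0, 0, 0, 0, 0, 0.2, 1], [0, 0, 0, 0, 0, 0.2, 1], [0, 0, 0, 0, 0, 0.05, 1], [0, 0, 0, -0.06, 0.19, 0, 1], [0, 0, 0, -0.06, 0.19, 0, 1], [0, 0, 0, -0.06, 0.19, 0, 1], [0, 0, 0, -0.06, 0.19, 0, 1], [0, 0, 0, 0, 0, 0, 1], [0, 0, 0, 0, 0, 0, 1]],
])

```text
time_s: 7.5
ee_pos: [512.5, 168.1, 145.5]
ee_rot: [-180.0, 0.1, 80.5]
force: [-0.3, -0.6, 0.2]
gripper_width: 0.5
gripper_force: 0.0
```

```bash
cat > lid.py <<'E'
from h import *
im,d=optics.grab_frame("side");W=cloud("side",d)
B=(W-[570,187,0]); c,s=np.cos(np.radians(10)),np.sin(np.radians(10))
x=B[...,0]*c-B[...,1]*s; y=B[...,0]*s+B[...,1]*c; z=W[...,2]
for x0 in range(-100,100,20):
    m=(d>0)&(x>=x0)&(x<x0+20)&(abs(y)<90)&(z>60)&(z<160); 
    if m.any(): print(x0,m.sum(),np.percentile(z[m],[10,50,90]).round())
cv2.imwrite("pics/s7.png",cv2.resize(im[80:380,140:460,::-1],None,fx=2,fy=2))
print(env.state()["ee_pos"])
E
python3 lid.py
```

```text
-100 380 [ 67. 107. 119.]
-80 341 [118. 119. 121.]
-60 320 [119. 120. 122.]
-40 299 [119. 120. 122.]
-20 294 [119. 120. 122.]
0 300 [119. 120. 122.]
20 289 [119. 120. 122.]
40 289 [119. 120. 122.]
60 279 [118. 120. 121.]
80 76 [115. 117. 118.]
[512.86864799 167.32215137 145.50756283]
```

The lid's top is level at z 120, so it already looks shut. I'll give it one light confirming press and then retreat.

Request:
send_rows([
  [[0, 0, 0, 0, 0, -0.15, 1], [0, 0, 0, 0, 0, -0.1, 1], [0, 0, 0, 0, 0, -0.03, 1], [0, 0, 0, 0, 0, -0.02, 1], [0, 0, 0, 0, 0, 0, 1]],
])

```text
time_s: 8.05
ee_pos: [513.6, 167.1, 86.1]
ee_rot: [180.0, -0.0, 80.3]
force: [-0.2, 0.1, -0.6]
gripper_width: 0.5
gripper_force: 0.0
```

Request:
send_rows([
  [[0, 0, 0, 0, 0, -0.015, 1], [0, 0, 0, 0, 0, -0.015, 1], [0, 0, 0, 0, 0, 0, 1]],
])

```text
time_s: 8.35
ee_pos: [514.5, 167.6, 84.9]
ee_rot: [179.7, -0.1, 80.4]
force: [-6.3, -2.2, 24.0]
gripper_width: 0.5
gripper_force: 11.7
```

Firm contact at 24 N with no give, so the lid is shut. Retreating.

Request:
send_rows([
  [[0, 0, 0, 0, 0, 0.05, 1], [0, 0, 0, 0, 0, 0.2, 1], [0, 0, 0, 0, 0, 0.2, 1], [0, 0, 0, 0, 0, 0.2, 1], [0, 0, 0, 0, 0, 0.2, 1], [0, 0, 0, 0, 0, 0, 1], [0, 0, 0, 0, 0, 0, 1], [0, 0, 0, 0, 0, 0, 1]],
])

```text
time_s: 9.15
ee_pos: [512.4, 167.4, 248.8]
ee_rot: [-179.9, 0.1, 80.4]
force: [0.4, -0.7, -0.7]
gripper_width: 0.3
gripper_force: 0.0
```

```bash
python3 lid.py
```

```text
-100 375 [ 67. 108. 119.]
-80 353 [117. 119. 121.]
-60 319 [119. 120. 121.]
-40 306 [119. 120. 122.]
-20 308 [119. 120. 121.]
0 300 [119. 120. 122.]
20 292 [119. 120. 122.]
40 283 [119. 120. 121.]
60 283 [118. 120. 121.]
80 74 [115. 116. 118.]
[512.25214523 167.41273292 248.40348833]
```

View pics/s7.png

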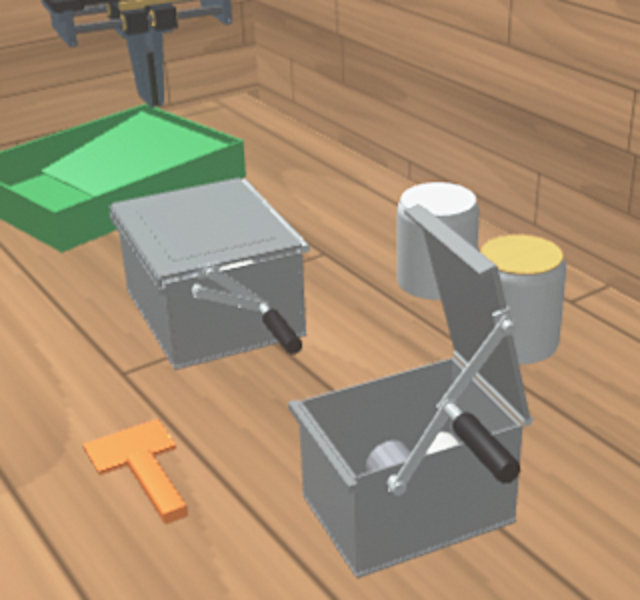

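The wide bin's lid lies flat, with its stay folded and the bar at (280,330). The narrow bin stands open and the arm is clear, so I hand the job in.

```bash
python3 -c "
from workcell import env
print(env.job_done())"
```

```text
the job is handed in; nothing more can be done
None
```

The wide bin is shut with its stay folded, the narrow bin still stands open, and the job was handed in at about 9 s with the arm clear; no verdict was returned.

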